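# Shut and start the benchtop centrifuge

### The arm

A 7-joint arm with a two-finger parallel gripper is mounted at the origin on the work surface. World frame = base frame: x ahead of the robot, y to its left, z up, the work surface at z = 0. Lengths are in m, angles in degrees, forces in N, time in s.
With the tool pointing down it reaches from about 0.425 to 0.95 m from the base axis. Payload 4.7 kg.
Tool frame: the origin (TCP) lies on the centre line of the jaws, within the pads' length; the fingertips stand bot.tip_reach ahead of it and the grasp point (between the pads) lies 5 mm behind it (bot.tip_reach is the distance from the TCP to the fingertips, in m); z points along the fingers, y is the direction in which the jaws open and shut (so a half turn about z gives the same grasp; the last joint's range is limited). The gripper opens to 87 mm and grips with 3 to 60 N. Pads are 19 mm wide; open, the fingers measure 117 mm over their backs; the gripper's body (75 mm by 190 mm) begins 51 mm behind the grasp point.
Start: joints at [-1.656, 26.849, -2.785, 87.806, 1.381, 65.374, -4.715], TCP at [0.675, 0, 0.237] pointing down, gripper open.
Joint ranges: [-148.3, 148.3], [-19.14, 114.17], [-79.39, 73.82], [5.75, 140.21], [-59.74, 239.74], [12.07, 113.84], [-152.46, 152.46]. Speed limits (degrees/s): [147.25, 147.25, 180, 180, 180, 180, 180].

### API

Orientations are given as [roll, pitch, yaw] about the fixed x, y, z axes, in that order (R = Rz(yaw) Ry(pitch) Rx(roll)).
In Python, from station import bot, eyes gives the robot as it stands.
- The arm moves only by the tool apply_moves, never from a script. Its arguments are lists of equal length, an entry for each row: "slide": the shift along the tool's x, y, z in units of 60 mm (1.0 is 60 mm), a list of three; "dr": the turn, a rotation vector about the tool's x, y, z in units of 8 degrees (1.0 is 8 degrees), a list of three; "fingers": the opening, from 0 (shut) to 1 (fully open). In form: {"slide": [[x, y, z], ...], "dr": [[rx, ry, rz], ...], "fingers": [fingers, ...]}. A call has 1 to 20 rows; each row is the pose to reach, as a shift and turn from the pose measured when the call began, along the tool's axes at that moment; what a row does not reach only later rows make up. A row lasts 1/8 s, in which the tool goes at most 62.5 mm and 10.7 degrees, less where a joint would pass 70% of its speed; a pose out of reach is approached as far as the arm can. A call with a gripper value outside its range is refused whole. The fingers move at their own pace and stop on an object; the grip force is fixed at half the most. Time passes only in rows, so rows that repeat a pose let the fingers close. It gives the time, the measured TCP pose, the force and the opening at its end, in the units of the state.
- bot.read_state(): the state, without advancing time (a new reading comes with each control period).
- eyes.snapshot(name): name is "scene" or "side" or "wrist"; returns a dict with "img" (400x640x3 uint8, red, green, blue), "mtx" (3x3 intrinsics, pixels), "position" and "rotation" of the camera in the world; the wrist camera has in their place "mount" (4x4, takes a point from camera to tool coordinates, whose origin is the TCP and whose axes are the flange's). Camera axes: x right, y down, z forward; pixel columns grow to the right and rows downward; lengths in m; the calibration is good to about 2 mm. A picture is of the moment at which its call begins: read the wrist's pose just before it. There is no depth.
- bot.finish_job(): hands the job in, once; it reports no verdict.
The state is a dict: "clock": time; "q": joint angles; "qvel": joint speeds; "effort": joint torques, N m; "position": TCP position; "tcp_rot": TCP orientation; "ft_force": force on the tool from outside, world axes, zero at the start; "moment": the same for the moment, N m; "gripper_width": finger opening in m.
Only numpy, scipy, OpenCV 4.12 (cv2) and the standard library are available. Lean on these libraries where they do the work, as an engineer would, in place of code of your own. Each camera call takes 0.05 s, during which the arm holds its last target.

### The job

The loaded centrifuge is to be started: push its lid down until it is fully shut, then press the raised end (the one away from the robot) of the rocker switch so that it tips over and stays on, then press the long bar key all the way down and let it come back up. Do it in this order and only by pushing with your fingertips: do not open the lid further, do not press the round key, and leave the flask, the bottle and the dish standing where they are.

Things in the scene. Friction and masses are not known exactly. Their poses are not given: they have to be found in the camera images.
- centrifuge: Fixed centrifuge, 260 (x) by 300 (y) mm, flat deck 120 mm above the bench. Origin: centre of its underside; x from front (robot side) to back, y to its left. Chamber and lid are on its left; along its right, 105 mm from the origin, runs a strip with three controls (rocker switch, bar key, round key) 80 mm apart along x, in an order that differs each time, turned with the centrifuge.
- lid (a joint): Angle of the lid, rad: 0 fully shut, lying on the deck; grows as it opens, up to 1.2. It starts part open (0.45 to 0.75) and stays at whatever angle it is left; about 2 to 5 N downwards near the front edge moves it, and at 0 it meets a hard stop.
- lid_hinge (a point): Point on the lid's hinge axis (along the centrifuge's y), mid-width, at deck height, at the back. The lid is a flat plate 200 mm long from here to its front edge, 195 mm wide, 12 mm thick above the hinge: a grey frame with a clear rigid pane that may be pressed too. Shut, it lies from here towards the centrifuge's -x, its top 12 mm above this point. Axes turn with the lid.
- lid_front (a point): Point on the lid's upper face, at the middle of its width, 25 mm from its front (free) edge and 175 mm from the hinge. Moves with the lid.
- rocker (a joint): Angle of the rocker switch, rad: 0 off (far end raised, near end down), 0.4 on (far end down). It stays where it is left. 2 to 4 N pressed down on the far end tips it; on is reached from 0.3 up; hard stop at 0.4.
- rocker_far (a point): Point on the upper face of the rocker switch's far half (the end towards the centrifuge's +x), 20 mm from the pivot and 8 mm from that end. The rocker is a white paddle 56 mm (x) by 30 mm (y) by 10 mm thick, pivoting about the centrifuge's y at its middle, 16 mm above the deck; this point is about 25 mm above the deck when off and goes down 8 mm to on.
- bar_key (a joint): Travel of the long bar key, m: 0 up, 0.006 fully down. Spring return; it starts to move at about 1.2 N and is fully down at 4 N. Counts as pressed beyond 0.004.
- bar_key_top (a point): Centre of the top of the long bar key (the start key): a white bar 20 mm (x) by 48 mm (y), its top 16 mm above the deck when up, on a black base plate 4 mm high.
- round_key (a joint): Travel of the round key, m: 0 up, 0.006 fully down, the same spring. Not to be pressed.
- round_key_top (a point): Centre of the top of the round key (the stop key): a white disc 24 mm across, its top 16 mm above the deck, on a round black base plate.
- flask: Loose conical glass flask with stopper, 72 mm across the foot, 112 mm high, on the bench to the left of the centrifuge. Origin: centre of its underside. Bystander.
- amber_bottle: Loose amber bottle with black cap, 56 mm across, 110 mm high, on the bench to the right of the centrifuge. Origin: centre of its underside. Bystander.
- dish: Loose closed culture dish, 90 mm across, 18 mm high, on the bench to the left of the centrifuge. Origin: centre of its underside. Bystander.

How it is judged:
By the outcome, as a careful person would: the job done as asked, in the order asked, and still so for the second after the job is handed in, with the robot touching nothing.
It also fails if it takes over 45 s, if anything falls off the work surface, if the arm or the gripper's body presses on something with over 40 N, if the wrist force passes 120 N, or if a joint passes its speed limit or range.

## Working session

There is one attempt and no reset: what is moved stays moved. The work goes in short steps, Python scripts to look and compute and a tool call to move; the robot and the scene stay as the last step left them, time stands still between calls to the robot, and variables do not carry over. Pictures are saved under pics/ and viewed, and the job is handed in when it is done.

Besides the shell and the picture viewer there is one more tool, called after "Call:" as name(argument=value, ...), one argument or row to a line, values as JSON. apply_moves: Moves the arm, as the interface text tells. Its arguments: {"type":"object","properties":{"slide":{"type":"array"},"dr":{"type":"array"},"fingers":{"type":"array"}},"required":["slide","dr","fingers"]}

```bash
mkdir -p pics; ls
python3 - <<'E'
from station import bot, eyes
import cv2, numpy as np
s=bot.read_state(); print(s); print(bot.tip_reach)
for n in ["scene","side","wrist"]:
    d=eyes.snapshot(n); cv2.imwrite(f"pics/{n}0.png",d["img"][:,:,::-1])
    print(n,d["mtx"].tolist(),[ (k,np.round(d[k],4).tolist()) for k in d if k not in("img","mtx")])
E
```

```text
pics
{'clock': 0.0, 'q': array([-1.65679208, 26.89807078, -2.78472239, 87.87674754,  1.37923357,
       65.37302284, -4.71597331]), 'qvel': array([-0.03082554,  0.02310159,  0.01012363,  0.08013019, -0.02390819,
        0.06991545,  0.06915356]), 'effort': array([ 8.49551179e-05, -5.07972229e+01, -8.03461717e-02, -2.36155879e+01,
       -6.12773141e-02,  3.78107757e-02,  1.50727069e-04]), 'position': array([6.74409322e-01, 3.36716526e-05, 2.35468071e-01]), 'tcp_rot': array([-1.79885669e+02,  2.59106923e-03,  9.00020085e+01]), 'ft_force': array([-0.13971153,  0.44831113, -0.64837436]), 'moment': array([-0.01375657, -0.01465216, -0.02535375]), 'gripper_width': 0.08716996532737828}
0.014
scene [[388.63654270065985, 0.0, 329.2614485579362], [0.0, 388.63654270065985, 198.4396485639997], [0.0, 0.0, 1.0]] [('position', [0.8462, -0.4437, 0.6931]), ('rotation', [-136.0507, -1.1405, 32.3268])]
side [[396.54576361719745, 0.0, 319.834294371433], [0.0, 396.54576361719745, 194.8748681711164], [0.0, 0.0, 1.0]] [('position', [0.3013, 0.5795, 0.6957]), ('rotation', [-135.77, -0.6028, -151.3287])]
wrist [[358.35122928789826, 0.0, 314.7470073172151], [0.0, 358.35122928789826, 202.70005367349725], [0.0, 0.0, 1.0]] [('mount', [[0.0007, -0.9678, -0.2517, 0.0682], [1.0, 0.0007, 0.0, -0.0006], [0.0001, -0.2517, 0.9678, -0.1485], [0.0, 0.0, 0.0, 1.0]])]
```

View pics/scene0.png

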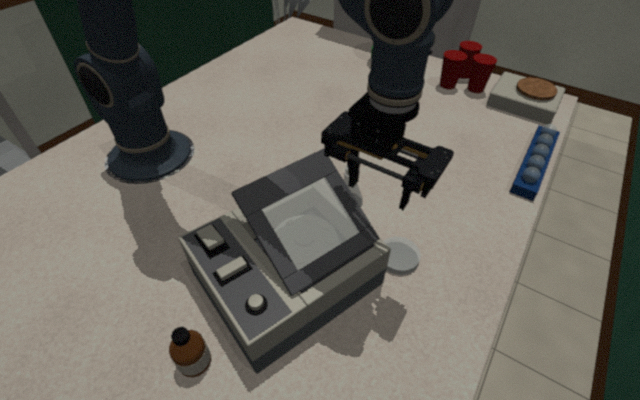

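View pics/side0.png

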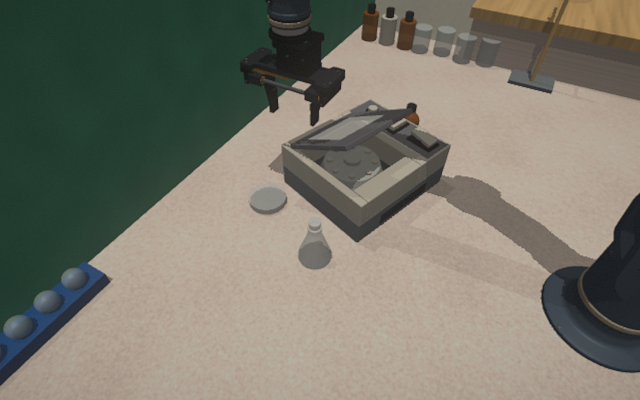

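View pics/wrist0.png

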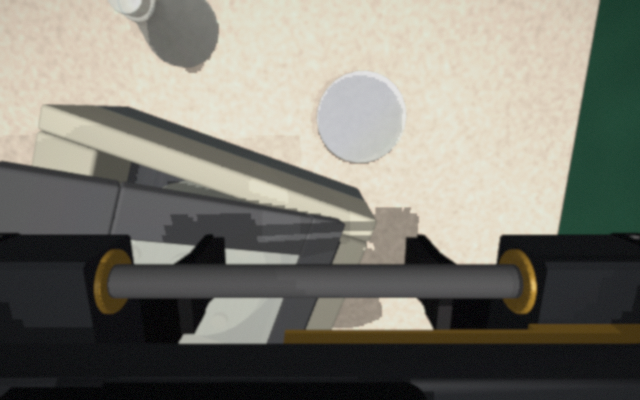

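Scene: the rocker is nearest the robot at about (210,238), the bar key at (233,268), and the round key at the back at (256,302). The lid is part open. I'll enlarge to get exact pixels.

Run:
```python
import cv2
a=cv2.imread("pics/scene0.png")[145:370,165:425]; cv2.imwrite("pics/sc_c.png",cv2.resize(a,None,fx=3,fy=2.6666667,interpolation=cv2.INTER_CUBIC) if 0 else cv2.resize(a,(780,585*0+int(225*2.6)),interpolation=cv2.INTER_CUBIC))
b=cv2.imread("pics/side0.png")[90:250,265:465]; cv2.imwrite("pics/si_c.png",cv2.resize(b,None,fx=3.7,fy=3.7,interpolation=cv2.INTER_CUBIC))
c=cv2.imread("pics/scene0.png")[205:325,170:290]; cv2.imwrite("pics/sc_d.png",cv2.resize(c,None,fx=5,fy=5,interpolation=cv2.INTER_CUBIC))
```

```text
(no output)
```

View pics/sc_c.png

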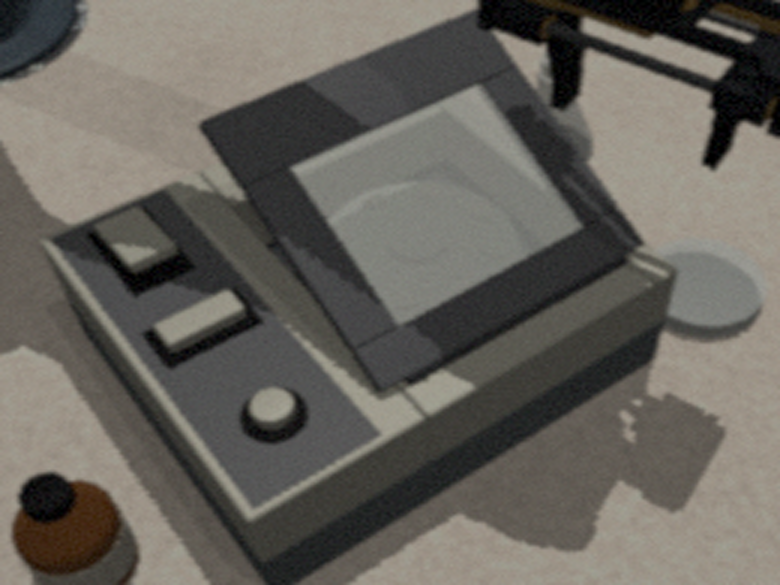

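View pics/si_c.png

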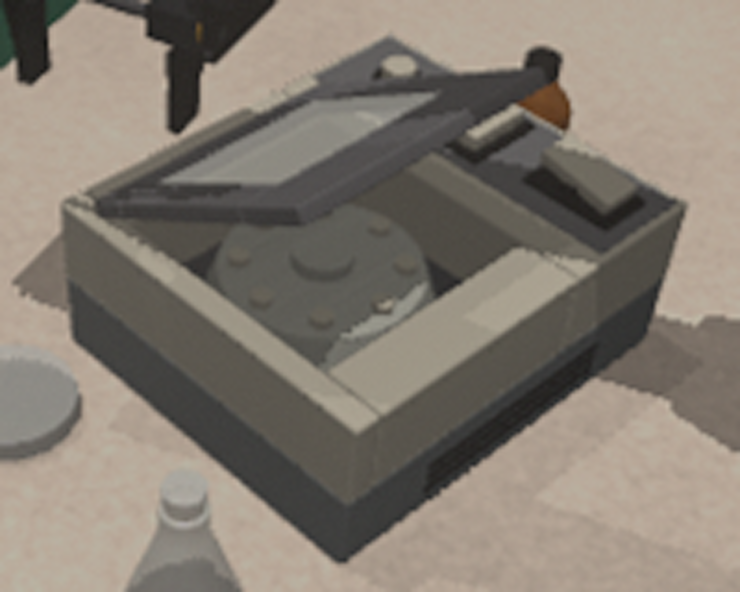

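View pics/sc_d.png

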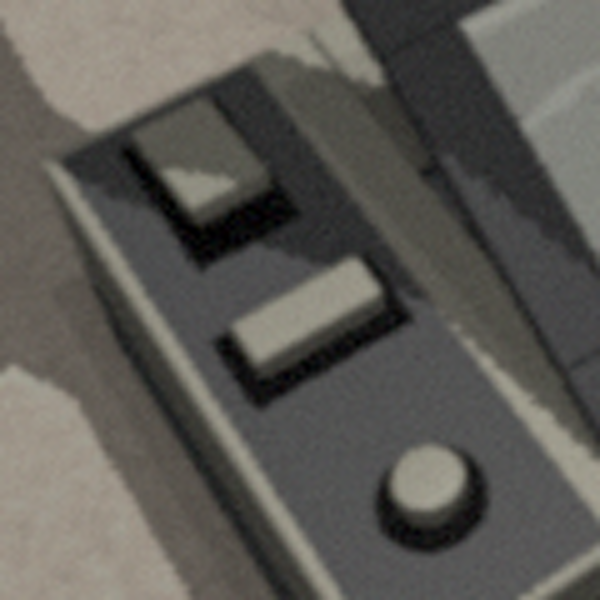

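```bash
cat > h.py <<'E'
import numpy as np
from scipy.spatial.transform import Rotation as R
from scipy.optimize import least_squares
CAM={"scene":dict(K=(388.6365,329.2614,198.4396),p=[0.8462,-0.4437,0.6931],r=[-136.0507,-1.1405,32.3268]),
"side":dict(K=(396.5458,319.8343,194.8749),p=[0.3013,0.5795,0.6957],r=[-135.77,-0.6028,-151.3287])}
def proj(c,P):
    c=CAM[c]; q=R.from_euler("xyz",c["r"],degrees=True).inv().apply(np.atleast_2d(P)-c["p"])
    f,u,v=c["K"]; return np.c_[f*q[:,0]/q[:,2]+u,f*q[:,1]/q[:,2]+v]
def world(pose,P): # pose x,y,yaw(rad)
    return R.from_euler("z",pose[2]).apply(np.atleast_2d(P))+[pose[0],pose[1],0]
def lid(hx,ly,a,s,dy,t): # s from hinge, t above
    return np.array([hx-s*np.cos(a)+t*np.sin(a), ly+dy, .12+s*np.sin(a)+t*np.cos(a)])
E
cat > fit.py <<'E'
from h import *
obs=[("scene",(-.13,-.15,.12),(180.2,237.5)),("scene",(.13,-.15,.12),(248.3,344.2)),("scene",(.13,.15,.12),(390,248.8)),
("scene",(0,-.105,.136),(231.6,267.6)),("scene",(.08,-.105,.136),(255.6,300.6)),
("side",(-.13,.15,.12),(362.3,208.4)),("side",(.13,.15,.12),(282.6,144.9)),("side",(-.13,-.15,.12),(450.1,145.4)),("side",(.13,-.15,.12),(370.4,100.3)),("side",(-.13,.15,0),(357.4,241.4))]
f=lambda p:np.concatenate([(proj(c,world(p,P))-o).ravel() for c,P,o in obs])
r=least_squares(f,[.65,-.05,-.3],loss="soft_l1"); p=r.x
print(p[:2],np.degrees(p[2])); print(f(p).reshape(-1,2).round(1))
lo=[("scene",.2,-.0975,.012,(232.7,193.1)),("scene",.2,.0975,.012,(325,149.6)),("scene",0,-.0975,.012,(291.7,295)),("side",.2,.0975,0,(346,149.5)),("side",.2,-.0975,.012,(413,108.9))]
g=lambda v:np.concatenate([(proj(c,world(p,lid(*v,s,dy,t)))-o).ravel() for c,s,dy,t,o in lo])
r2=least_squares(g,[.1,.04,.6]); v=r2.x; print(v,g(v).reshape(-1,2).round(1))
print("lid_front",world(p,lid(*v,.175,0,.012)),"shut",world(p,lid(v[0],v[1],0,.175,0,.012)))
print("edge",world(p,lid(*v,.2,0,.012)))
def rk(x,a=-.2): return world(p,[-.08+x,-.105,.0])
print("rocker far",world(p,[-.08+.02,-.105,.145]),"near",world(p,[-.1,-.105,.137]),"bar",world(p,[0,-.105,.136]),"round",world(p,[.08,-.105,.136]))
print("rocker px",proj("scene",world(p,[-.06,-.105,.145])),proj("side",world(p,[-.06,-.105,.145])))
E
python3 fit.py
```

```text
[ 0.54964125 -0.11144877] -19.348070000606448
[[-3.5 -0.6]
 [-0.3  1.7]
 [ 1.4 -1.6]
 [-0.5 -1.3]
 [-0.  -0.6]
 [-0.4 -1.6]
 [-2.1 -0.4]
 [ 1.1 -1.4]
 [-1.  -2.4]
 [-0.2  2.5]]
[0.10261235 0.04488762 0.51991603] [[-1.5 -0.7]
 [-1.4 -1.4]
 [ 1.6  1.5]
 [ 0.6  2.2]
 [-2.  -1.7]]
lid_front [[ 0.5236567  -0.05475017  0.2173556 ]] shut [[ 0.49621335 -0.04511379  0.132     ]]
edge [[ 0.50318553 -0.04756198  0.22977578]]
rocker far [[ 0.45824271 -0.19064036  0.145     ]] near [[ 0.42050177 -0.17738811  0.137     ]] bar [[ 0.5148541  -0.21051872  0.136     ]] round [[ 0.59033597 -0.23702321  0.136     ]]
rocker px [[213.73335663 240.67043212]] [[417.22476896 129.23527554]]
```

Call:
apply_moves(
  slide=[
    [0,0,-0.6],
    [0,0,-1.0],
    [-0.1,-0.3,-1.0],
    [-0.2,-0.6,-1.0],
    [-0.3,-0.9,-1.0],
    [-0.4,-1.2,-1.0],
    [-0.55,-1.5,-1.0],
    [-0.7,-1.8,-1.0],
    [-0.8,-2.1,-1.0],
    [-0.91,-2.5,-1.0],
    [-0.91,-2.51,-1.0],
    [-0.91,-2.51,-1.0],
    [-0.91,-2.51,-1.0],
  ],
  dr=[
    [0,0,0],
    [0,0,0],
    [0,0,-1.0],
    [0,0,-2.0],
    [0,0,-3.0],
    [0,0,-4.0],
    [0,0,-5.0],
    [0,0,-6.0],
    [0,0,-7.0],
    [0,0,-8.0],
    [0,0,-8.83],
    [0,0,-8.83],
    [0,0,-8.83],
  ],
  fingers=[0,0,0,0,0,0,0,0,0,0,0,0,0],
)

```text
clock: 1.78
position: [0.5242, -0.0545, 0.2958]
tcp_rot: [-180.0, -0.1, 160.6]
ft_force: [0.4, 0.3, 0.6]
gripper_width: 0.0004
```

Run:
```python
from station import bot, eyes
import cv2, numpy as np
s=bot.read_state(); print({k:np.round(s[k],3) for k in("clock","position","tcp_rot","ft_force","gripper_width")})
from h import *
ims=[]
for n in ["scene","side"]:
    d=eyes.snapshot(n); im=d["img"][:,:,::-1].copy()
    u,v=proj(n,s["position"]-[0,0,.014])[0]; print(n,u,v)
    x0,y0=(160,100) if n=="scene" else (250,30)
    ims.append(cv2.resize(im[y0:y0+240,x0:x0+240],(400,400),interpolation=cv2.INTER_CUBIC)); 
    cv2.drawMarker(ims[-1],(int((u-x0)/.6),int((v-y0)/.6)),(0,0,255),0,12)
cv2.imwrite("pics/m1.png",np.hstack(ims))
```

```text
{'clock': np.float64(1.775), 'position': array([ 0.524, -0.055,  0.296]), 'tcp_rot': array([-1.79970e+02, -9.30000e-02,  1.60557e+02]), 'ft_force': array([0.409, 0.261, 0.579]), 'gripper_width': np.float64(0.0)}
scene 285.63300760894253 152.34500019799407
side 374.2461989066072 97.96254595222841
```

View pics/m1.png

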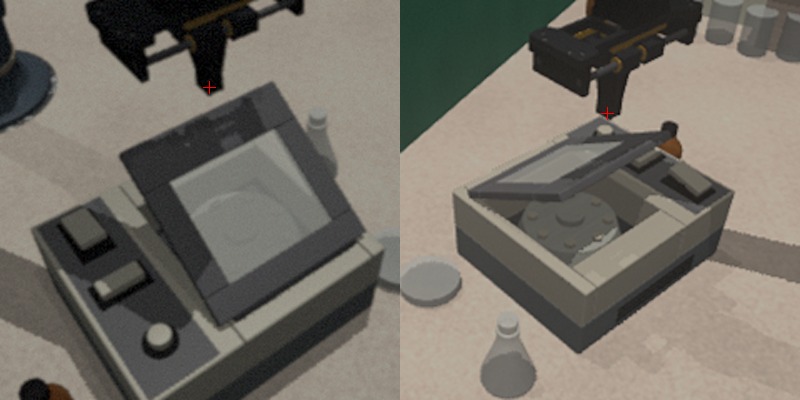

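The lid's angle and location agree with the fit, and the closed fingertip is above lid_front. Now I push down along the lid's arc.

Call:
apply_moves(
  slide=[
    [0,0,0.4],
    [0,0,0.8],
    [0,0,0.95],
    [0.02,0,1.1],
    [0.08,0,1.2],
    [0.13,0,1.3],
    [0.18,0,1.4],
    [0.23,0,1.5],
    [0.28,0,1.6],
    [0.32,0,1.7],
    [0.35,0,1.8],
    [0.38,0,1.9],
    [0.41,0,2.0],
  ],
  dr=[
    [0,0,0],
    [0,0,0],
    [0,0,0],
    [0,0,0],
    [0,0,0],
    [0,0,0],
    [0,0,0],
    [0,0,0],
    [0,0,0],
    [0,0,0],
    [0,0,0],
    [0,0,0],
    [0,0,0],
  ],
  fingers=[0,0,0,0,0,0,0,0,0,0,0,0,0],
)

```text
clock: 3.5
position: [0.5008, -0.0463, 0.1755]
tcp_rot: [-180.0, -0.1, 160.6]
ft_force: [1.7, -0.3, 2.2]
gripper_width: 0.0007
```

Call:
apply_moves(
  slide=[
    [0.02,0,0.1],
    [0.04,0,0.2],
    [0.05,0,0.3],
    [0.06,0,0.38],
    [0.07,0,0.44],
    [0.07,0,0.48],
    [0.07,0,0.52],
    [0.07,0,0.55],
    [0.07,0,0.55],
  ],
  dr=[
    [0,0,0],
    [0,0,0],
    [0,0,0],
    [0,0,0],
    [0,0,0],
    [0,0,0],
    [0,0,0],
    [0,0,0],
    [0,0,0],
  ],
  fingers=[0,0,0,0,0,0,0,0,0],
)

```text
clock: 4.62
position: [0.4967, -0.0448, 0.1461]
tcp_rot: [-179.9, -0.1, 160.6]
ft_force: [-9.2, 1.0, 30.1]
gripper_width: 0.0007
```

Call:
apply_moves(
  slide=[
    [0,0,-0.3],
    [0,0,-0.8],
    [0,-0.3,-1.0],
    [-0.05,-0.8,-1.0],
    [-0.1,-1.3,-1.0],
    [-0.15,-1.8,-1.0],
    [-0.2,-2.2,-1.0],
    [-0.23,-2.5,-1.0],
    [-0.23,-2.5,-1.0],
    [-0.23,-2.5,-1.0],
  ],
  dr=[
    [0,0,0],
    [0,0,0],
    [0,0,0],
    [0,0,0],
    [0,0,0],
    [0,0,0],
    [0,0,0],
    [0,0,0],
    [0,0,0],
    [0,0,0],
  ],
  fingers=[0,0,0,0,0,0,0,0,0,0],
)

```text
clock: 5.88
position: [0.4597, -0.1897, 0.2059]
tcp_rot: [-179.9, -0.2, 160.6]
ft_force: [0.1, 0.1, 0.8]
gripper_width: 0.0005
```

```bash
cat > look.py <<'E'
import sys
from station import bot, eyes
import cv2, numpy as np
from h import *
s=bot.read_state(); print({k:np.round(s[k],4) for k in("clock","position","tcp_rot","ft_force")})
ims=[]
for n in ["scene","side"]:
    d=eyes.snapshot(n); im=d["img"][:,:,::-1].copy()
    u,v=proj(n,s["position"]-[0,0,.014])[0]; print(n,u,v)
    x0,y0=(160,170) if n=="scene" else (320,70)
    w=160; k=400/w
    ims.append(cv2.resize(im[y0:y0+w,x0:x0+w],(400,400),interpolation=cv2.INTER_CUBIC))
    cv2.drawMarker(ims[-1],(int((u-x0)*k),int((v-y0)*k)),(0,0,255),0,12)
cv2.imwrite(f"pics/{sys.argv[1]}.png",np.hstack(ims))
E
python3 look.py m2
```

```text
{'clock': np.float64(5.875), 'position': array([ 0.4597, -0.1897,  0.2059]), 'tcp_rot': array([-1.799360e+02, -1.602000e-01,  1.606409e+02]), 'ft_force': array([0.0873, 0.0546, 0.7625])}
scene 209.347914284526 223.41584387091848
side 420.3630433618224 112.12110782469871
```

View pics/m2.png

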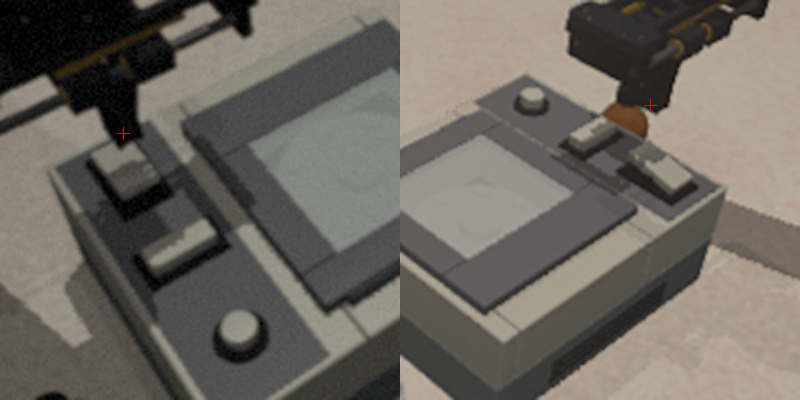

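The lid is flat and shut, and the rocker is still off with the fingertip above its far half. Pressing it now.

Call:
apply_moves(
  slide=[
    [0,0,0.3],
    [0,0,0.6],
    [0,0,0.7],
    [0,0,0.76],
    [0,0,0.81],
    [0,0,0.86],
    [0,0,0.9],
    [0,0,0.93],
    [0,0,0.95],
    [0,0,0.95],
  ],
  dr=[
    [0,0,0],
    [0,0,0],
    [0,0,0],
    [0,0,0],
    [0,0,0],
    [0,0,0],
    [0,0,0],
    [0,0,0],
    [0,0,0],
    [0,0,0],
  ],
  fingers=[0,0,0,0,0,0,0,0,0,0],
)

```text
clock: 7.22
position: [0.4618, -0.19, 0.152]
tcp_rot: [-179.9, 0.1, 160.7]
ft_force: [-2.1, 1.8, 17.8]
gripper_width: 0.0006
```

Call:
apply_moves(
  slide=[
    [0,0,-0.3],
    [0,0,-0.8],
    [-0.2,0,-0.8],
    [-0.5,-0.02,-0.8],
    [-0.8,-0.03,-0.8],
    [-0.95,-0.03,-0.8],
    [-0.95,-0.03,-0.8],
    [-0.95,-0.03,-0.8],
  ],
  dr=[
    [0,0,0],
    [0,0,0],
    [0,0,0],
    [0,0,0],
    [0,0,0],
    [0,0,0],
    [0,0,0],
    [0,0,0],
  ],
  fingers=[0,0,0,0,0,0,0,0],
)

```text
clock: 8.22
position: [0.5141, -0.2102, 0.1996]
tcp_rot: [-179.9, 0.0, 160.7]
ft_force: [0.6, -0.3, 0.4]
gripper_width: 0.0007
```

```bash
python3 look.py m3
```

```text
{'clock': np.float64(8.225), 'position': array([ 0.5141, -0.2102,  0.1996]), 'tcp_rot': array([-1.799259e+02,  2.790000e-02,  1.606855e+02]), 'ft_force': array([ 0.5831, -0.2895,  0.3763])}
scene 225.8518862387068 248.38449172852785
side 400.2226793681891 103.4593714931615
```

View pics/m3.png

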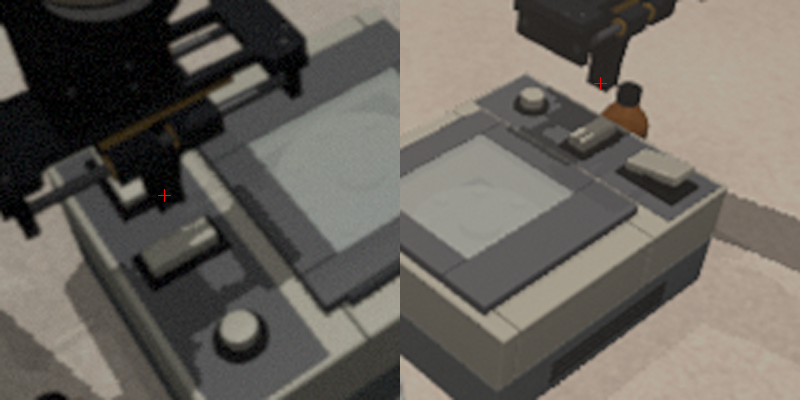

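The rocker has tipped, with its near end now raised. Next I press the bar key.

Call:
apply_moves(
  slide=[
    [0,0,0.4],
    [0,0,0.7],
    [0,0,0.8],
    [0,0,0.85],
    [0,0,0.89],
    [0,0,0.93],
    [0,0,0.96],
    [0,0,0.98],
    [0,0,0.98],
    [0,0,0.98],
  ],
  dr=[
    [0,0,0],
    [0,0,0],
    [0,0,0],
    [0,0,0],
    [0,0,0],
    [0,0,0],
    [0,0,0],
    [0,0,0],
    [0,0,0],
    [0,0,0],
  ],
  fingers=[0,0,0,0,0,0,0,0,0,0],
)

```text
clock: 9.57
position: [0.5145, -0.2104, 0.1441]
tcp_rot: [-179.9, 0.1, 160.7]
ft_force: [-7.9, 2.3, 19.5]
gripper_width: 0.0001
```

Call:
apply_moves(
  slide=[
    [0,0,-0.2],
    [0,0,-0.6],
    [0,0,-1.2],
    [0,0,-1.8],
    [0,0,-2.2],
    [0,0,-2.2],
    [0,0,-2.2],
    [0,0,-2.2],
  ],
  dr=[
    [0,0,0],
    [0,0,0],
    [0,0,0],
    [0,0,0],
    [0,0,0],
    [0,0,0],
    [0,0,0],
    [0,0,0],
  ],
  fingers=[0,0,0,0,0,0,0,0],
)

```text
clock: 10.58
position: [0.5137, -0.2099, 0.2747]
tcp_rot: [-179.9, -0.0, 160.7]
ft_force: [0.5, 0.5, 0.3]
gripper_width: 0.0002
```

```bash
python3 look.py m4
python3 - <<'E'
from station import eyes
import cv2,numpy as np
a=[cv2.resize(eyes.snapshot(n)["img"][:,:,::-1],(400,250)) for n in("scene","side")]
cv2.imwrite("pics/m5.png",np.hstack(a))
E
```

```text
{'clock': np.float64(10.575), 'position': array([ 0.5137, -0.2099,  0.2747]), 'tcp_rot': array([-1.799037e+02, -1.910000e-02,  1.606796e+02]), 'ft_force': array([0.4567, 0.4787, 0.3448])}
scene 216.98444607205545 217.29445817030518
side 405.7087209125963 73.97262647564101
```

View pics/m4.png

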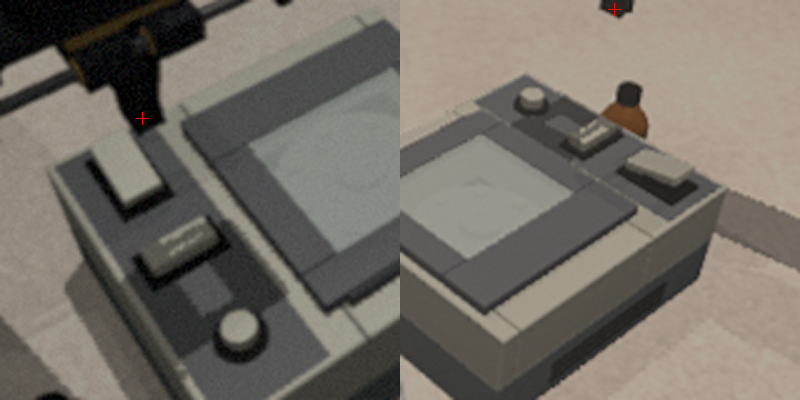

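View pics/m5.png

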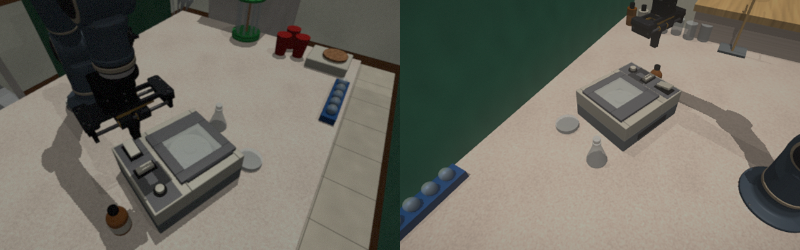

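The lid is shut, the rocker is tipped on, the bar key is back up and the bystanders are where they were. Handing in.

```bash
python3 -c "
from station import bot
print(bot.finish_job())"
```

```text
the job is handed in; nothing more can be done
None
```

I did the three steps in the order asked, pushing only with the closed fingertips, and handed the job in at about 10.7 s. `finish_job` gives no verdict.

| Step | Fingertip height at the stop | Force at the stop |
|---|---|---|
| Lid pushed shut | 132 mm | 30 N |
| Far end of the rocker pressed | 138 mm | 18 N |
| Bar key pressed, then released | 130 mm | 19.5 N |

- **Heights:** The lid and bar-key heights match the given sizes for fully shut and fully down. The rocker height matches what I worked out for "on".
- **Last pictures:** They show the lid flat on the deck and the rocker with its near end raised (on). The bar key looks back up, and the flask, bottle and dish appear where they started. I never moved the tool over the round key.
- **Contact:** The arm was clear of everything at the end, with wrist force below 1 N.
- **Accuracy:** The camera fit of the centrifuge left errors of up to about 3.5 pixels (a few mm). The heights where the fingertip met the stops agreed with it, and no check failed.

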